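# Transfer the knob samples to the drying tray in reverse order

### The arm

A 6-joint arm with a two-finger parallel gripper is mounted at the origin on the work surface. World frame = base frame: x ahead of the robot, y to its left, z up, the work surface at z = 0. Lengths are in m, angles in rad, forces in N, time in s.
With the tool pointing down it reaches from about 0.35 to 0.775 m from the base axis. Payload 7.3 kg.
Tool frame: the origin (TCP) lies between the finger pads; the fingertips stand 25 mm ahead of it and the grasp point (between the pads) lies 6 mm ahead of it; y points along the fingers, z is the direction in which the jaws open and shut, and the axes are right-handed (so a half turn about y gives the same grasp; the last joint's range is limited). The gripper opens to 92 mm and grips with 3 to 60 N. Pads are 19 mm wide; open, the fingers measure 130 mm over their backs; the gripper's body (75 mm by 190 mm) begins 47 mm behind the grasp point.
Start: joints at [-1.311, 0.342, 1.524, -0, 1.275, -0.146], TCP at [0.207, -0.482, 0.252] pointing down, gripper open.
Joint ranges: [-2.53, 2.53], [-0.77, 2.02], [0.04, 2.7], [-1, 4.14], [0.28, 2.66], [-3.11, 3.11]. Speed limits (rad/s): [2.57, 2.57, 3.14, 3.14, 3.14, 3.14].

### API

Orientations are given as [roll, pitch, yaw] about the fixed x, y, z axes, in that order (R = Rz(yaw) Ry(pitch) Rx(roll)).
In Python, from cell import sensors, read_camera, hand_in gives the robot as it stands. The module is installed in compiled form; this text tells all that it offers.
- The arm moves only by the tool send_rows, never from a script. Its argument "motion" is a list that holds one entry, the list of rows, each a list of 4 numbers: the shift along the tool's x, y, z in m, then the turn about the tool's y in degrees. In form: [[[tx, ty, tz, twist], ...]]. A call has 1 to 8 rows; each row is the pose to reach, as a shift and turn from the pose measured when the call began, along the tool's axes at that moment; what a row does not reach only later rows make up. A row lasts 1/10 s, in which the tool goes at most 50 mm and 8.59 degrees, less where a joint would pass 70% of its speed; a pose out of reach is approached as far as the arm can. A call with a gripper value outside its range is refused whole. "gripper" is the opening, from 0 (shut) to 1 (fully open), set as the call begins (left out, the last holds). The fingers move at their own pace and stop on an object; "grip_force" is the grip in N (left out, the last holds). Time passes only in rows, so rows that repeat a pose let the fingers close. It gives the time, the measured TCP pose, the force and the opening at its end, in the units of the state.
- sensors.observe(): the state, without advancing time (a new reading comes with each control period).
- read_camera(name): name is "side" or "top"; returns a dict with "frame" (420x560x3 uint8, red, green, blue), "fx", "fy", "cx", "cy" (pixels), "extrinsics" (4x4, takes a point from world to camera coordinates). Camera axes: x right, y up, looking along -z (the intrinsics and any distortion apply to the point x, -y, -z); pixel columns grow to the right and rows downward; lengths in m; the calibration is good to about 2 mm. A picture is of the moment at which its call begins. There is no depth.
- hand_in(): hands the job in, once; it reports no verdict.
The state is a dict: "time": time; "qpos": joint angles; "qvel": joint speeds; "joint_efforts": joint torques, N m; "tool_pos": TCP position; "tool_rot": TCP orientation; "contact_force": force on the tool from outside, world axes, zero at the start; "torque": the same for the moment, N m; "opening": finger opening in m.
Only numpy, scipy, OpenCV 4.12 (cv2) and the standard library are available. Lean on these libraries where they do the work, as an engineer would, in place of code of your own. Each camera call takes 0.05 s, during which the arm holds its last target.

### The job

Four freshly oiled wooden knob samples stand in a row on the cork seats of the grey board. Move them all into the white divided tray, one upright in the middle of each pocket, in the reverse order, because they will be measured from the other side of the bench: the knob at the left end of the board goes into the tray's right-end pocket, the next one beside it, and so on until the knob from the right end stands at the left (left and right as the robot sees them). Do not tip any of them over on the way, and let go of them all at the end.

Things in the scene. Friction and masses are not known exactly. Their poses are not given: they have to be found in the camera images.
- barrel: wooden knob sample, a plain slim upright drum 36 mm in diameter and 50 mm tall. Origin: centre of its underside, z up. 30 to 65 g. Starts on seat_barrel.
- mushroom: wooden knob sample shaped like a mushroom, 60 mm tall: foot 42 mm in diameter, neck 26 mm in diameter between 14 and 28 mm up, head 50 mm in diameter with upright sides between 34 and 50 mm up (grip it there) and a small button 16 to 20 mm across on top. Origin: centre of its underside, z up. 40 to 80 g. Starts on seat_mushroom.
- square: wooden knob sample, an upright square block 38 x 38 mm with flat sides up to 46 mm, and a smaller 28 x 28 mm step on top, 54 mm tall in all. Origin: centre of its underside, z up, x and y square to its sides; at the start turned by up to 0.15 rad from its seat. 40 to 80 g. Starts on seat_square.
- spool: wooden knob sample shaped like a spool, 52 mm tall: two flanges 48 mm in diameter and 14 mm thick, the upper one between 38 and 52 mm up (grip it there), waist 28 mm in diameter; a brass screw head in its top. Origin: centre of its underside, z up. 35 to 70 g. Starts on seat_spool.
- board: grey flat board, 84 (x) by 330 mm (y), 12 mm thick, fixed: the rack where the knobs start, nearer or farther than the tray. Origin: centre of its underside, on the bench; y runs along the row to the robot's left, x across it. Four cork seats lie on it at y = -120, -40, 40, 120 mm; which seat is where differs from start to start.
- tray: white-painted wooden tray, 84 (x) by 330 mm (y), fixed: the rack to fill, nearer or farther than the board. Origin: centre of its underside, on the bench; y runs along the row to the robot's left, x across it. Four pockets, centres at x = 0, y = -120, -40, 40, 120 mm, each 72 (x) by 70 mm (y) inside; floor 12 mm above the bench, rims and 10 mm dividers 6 mm above the floor.
- seat_barrel: cork plate 66 x 66 x 8 mm, fixed on the grey board, on which the barrel knob stands at the start (within 4 mm of its middle); its place along the board tells where in the row that knob started. Origin: centre of its underside, 12 mm above the bench; its top is 20 mm above the bench; axes parallel to the board's.
- seat_mushroom: cork plate 66 x 66 x 8 mm, fixed on the grey board, on which the mushroom knob stands at the start (within 4 mm of its middle); its place along the board tells where in the row that knob started. Origin: centre of its underside, 12 mm above the bench; its top is 20 mm above the bench; axes parallel to the board's.
- seat_square: cork plate 66 x 66 x 8 mm, fixed on the grey board, on which the square knob stands at the start (within 4 mm of its middle); its place along the board tells where in the row that knob started. Origin: centre of its underside, 12 mm above the bench; its top is 20 mm above the bench; axes parallel to the board's.
- seat_spool: cork plate 66 x 66 x 8 mm, fixed on the grey board, on which the spool knob stands at the start (within 4 mm of its middle); its place along the board tells where in the row that knob started. Origin: centre of its underside, 12 mm above the bench; its top is 20 mm above the bench; axes parallel to the board's.
There are look-alikes about, which are no part of the job. What is shaped like the spool but orange is not meant. Leave any pink look-alike of the mushroom alone.

How it is judged:
At the end, for the whole second after the job is handed in: Every knob is at rest, upright within 0.1 rad, on the floor of a tray pocket (height within 4 mm), within 15 mm of its centre along x and y, in reverse order: a knob whose seat lies at y on the board stands at -y in the tray (x of barrel in the frame of tray between -0.015 and 0.015 m and z of barrel in the frame of tray between 0.008 and 0.016 m and ((y of barrel in the frame of tray between -0.135 and -0.105 m and y of seat_barrel in the frame of board between 0.1 and 0.14 m) or (y of barrel in the frame of tray between -0.055 and -0.025 m and y of seat_barrel in the frame of board between 0.02 and 0.06 m) or (y of barrel in the frame of tray between 0.025 and 0.055 m and y of seat_barrel in the frame of board between -0.06 and -0.02 m) or (y of barrel in the frame of tray between 0.105 and 0.135 m and y of seat_barrel in the frame of board between -0.14 and -0.1 m)) and angle between each of barrel, mushroom, square, spool's own z axis and vertical below 0.1 rad and linear speed of each of barrel, mushroom, square, spool below 0.02 m/s and angular speed of each of barrel, mushroom, square, spool below 0.2 rad/s and x of mushroom in the frame of tray between -0.015 and 0.015 m and z of mushroom in the frame of tray between 0.008 and 0.016 m and ((y of mushroom in the frame of tray between -0.135 and -0.105 m and y of seat_mushroom in the frame of board between 0.1 and 0.14 m) or (y of mushroom in the frame of tray between -0.055 and -0.025 m and y of seat_mushroom in the frame of board between 0.02 and 0.06 m) or (y of mushroom in the frame of tray between 0.025 and 0.055 m and y of seat_mushroom in the frame of board between -0.06 and -0.02 m) or (y of mushroom in the frame of tray between 0.105 and 0.135 m and y of seat_mushroom in the frame of board between -0.14 and -0.1 m)) and x of square in the frame of tray between -0.015 and 0.015 m and z of square in the frame of tray between 0.008 and 0.016 m and ((y of square in the frame of tray between -0.135 and -0.105 m and y of seat_square in the frame of board between 0.1 and 0.14 m) or (y of square in the frame of tray between -0.055 and -0.025 m and y of seat_square in the frame of board between 0.02 and 0.06 m) or (y of square in the frame of tray between 0.025 and 0.055 m and y of seat_square in the frame of board between -0.06 and -0.02 m) or (y of square in the frame of tray between 0.105 and 0.135 m and y of seat_square in the frame of board between -0.14 and -0.1 m)) and x of spool in the frame of tray between -0.015 and 0.015 m and z of spool in the frame of tray between 0.008 and 0.016 m and ((y of spool in the frame of tray between -0.135 and -0.105 m and y of seat_spool in the frame of board between 0.1 and 0.14 m) or (y of spool in the frame of tray between -0.055 and -0.025 m and y of seat_spool in the frame of board between 0.02 and 0.06 m) or (y of spool in the frame of tray between 0.025 and 0.055 m and y of seat_spool in the frame of board between -0.06 and -0.02 m) or (y of spool in the frame of tray between 0.105 and 0.135 m and y of seat_spool in the frame of board between -0.14 and -0.1 m))); the robot touches nothing.
It fails at once if the barrel knob is tipped over (angle between barrel's own z axis and vertical above 1 rad).
It fails at once if the mushroom knob is tipped over (angle between mushroom's own z axis and vertical above 1 rad).
It fails at once if the square knob is tipped over (angle between square's own z axis and vertical above 1 rad).
It fails at once if the spool knob is tipped over (angle between spool's own z axis and vertical above 1 rad).
It also fails if it takes over 101 s, if anything falls off the work surface, if the arm or the gripper's body presses on something with over 40 N, if the wrist force passes 120 N, or if a joint passes its speed limit or range.

## Working session

There is one attempt and no reset: what is moved stays moved. The work goes in short steps, Python scripts to look and compute and a tool call to move; the robot and the scene stay as the last step left them, time stands still between calls to the robot, and variables do not carry over. Pictures are saved under pics/ and viewed, and the job is handed in when it is done.

Besides the shell and the picture viewer there is one more tool, called after "Emit:" as a command line: name --argument value ..., lists and objects as JSON in quotes. send_rows: Moves the arm, as the interface text tells. Its arguments: {"type":"object","properties":{"motion":{"type":"array"},"gripper":{"type":"number"},"grip_force":{"type":"number"}},"required":["motion"]}

```bash
mkdir -p pics; python3 - <<'E'
from cell import sensors, read_camera
import cv2,numpy as np
np.set_printoptions(precision=4,suppress=True)
for n in ("top","side"):
    c=read_camera(n)
    cv2.imwrite(f"pics/{n}0.png",c["frame"][:,:,::-1])
    print(n,{k:c[k] for k in c if k not in("frame",)})
print(sensors.observe())
E
```

```text
top {'fx': 505.0454664237114, 'fy': 505.0454664237114, 'cx': 281.3919345660702, 'cy': 220.6407464510366, 'extrinsics': array([[ 0.0285, -0.9996,  0.006 ,  0.0429],
       [ 0.9894,  0.029 ,  0.142 , -0.6268],
       [-0.1421,  0.0019,  0.9898, -1.0058],
       [ 0.    ,  0.    ,  0.    ,  1.    ]])}
side {'fx': 534.3785767807459, 'fy': 534.3785767807459, 'cx': 283.8235299057671, 'cy': 213.13365520247586, 'extrinsics': array([[-0.8807, -0.4737,  0.0042,  0.5504],
       [ 0.3691, -0.6805,  0.633 , -0.2227],
       [-0.297 ,  0.5591,  0.7741, -0.7958],
       [ 0.    ,  0.    ,  0.    ,  1.    ]])}
{'time': 0.1, 'qpos': array([-1.311 ,  0.3427,  1.5249,  0.    ,  1.2754, -0.146 ]), 'qvel': array([ 0.0017, -0.0015, -0.002 ,  0.0003,  0.    , -0.0005]), 'joint_efforts': array([  0.0017, -43.2003, -24.4694,   0.072 ,   0.0527,  -0.0001]), 'tool_pos': array([ 0.2072, -0.482 ,  0.2511]), 'tool_rot': array([-1.5722,  0.0002, -2.7358]), 'contact_force': array([ 0.0134, -0.1765, -0.2885]), 'torque': array([0.0105, 0.0214, 0.0299]), 'opening': 0.09146521577824637}
```

View pics/top0.png

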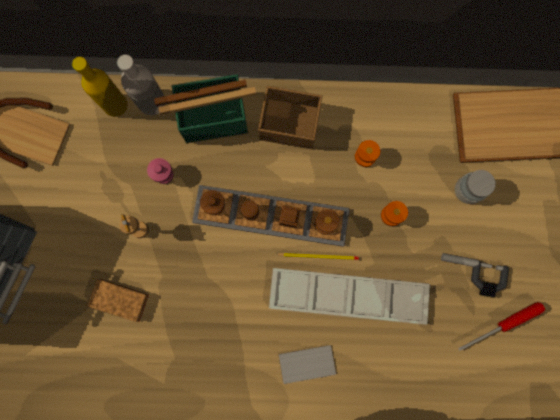

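View pics/side0.png

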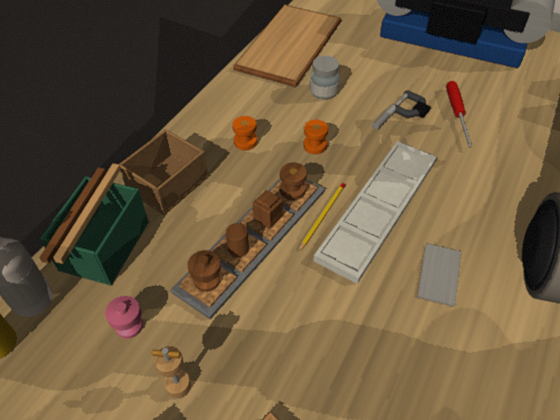

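The top picture (up is +x, left is +y) shows the grey board at about (270,215). From left to right it holds the mushroom (212,203), barrel (249,209), square (290,216) and spool (326,222). The empty tray is at about (350,296). The look-alikes are pink (161,172) and orange (367,153) and (394,213). Next I'll zoom in to measure.

```bash
python3 - <<'E'
import cv2
t=cv2.imread("pics/top0.png"); s=cv2.imread("pics/side0.png")
def z(im,x0,y0,w,h,k,n): 
    o=cv2.resize(im[y0:y0+h,x0:x0+w],None,fx=k,fy=k,interpolation=cv2.INTER_CUBIC)
    o=cv2.convertScaleAbs(o,alpha=1.5,beta=10)
    for i in range(0,w,20): cv2.putText(o,str(x0+i),(i*k,9),0,.35,(255,255,0),1); cv2.line(o,(i*k,10),(i*k,16),(255,255,0),1)
    for i in range(0,h,20): cv2.putText(o,str(y0+i),(0,i*k+4),0,.35,(255,255,0),1); cv2.line(o,(24,i*k),(30,i*k),(255,255,0),1)
    cv2.imwrite(n,o)
z(t,185,175,175,80,4,"pics/zb.png"); z(t,262,255,175,80,4,"pics/zt.png"); z(s,165,150,180,170,3,"pics/zs.png")
z(s,300,130,150,160,3,"pics/zst.png")
E
```

```text
(no output)
```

View pics/zb.png

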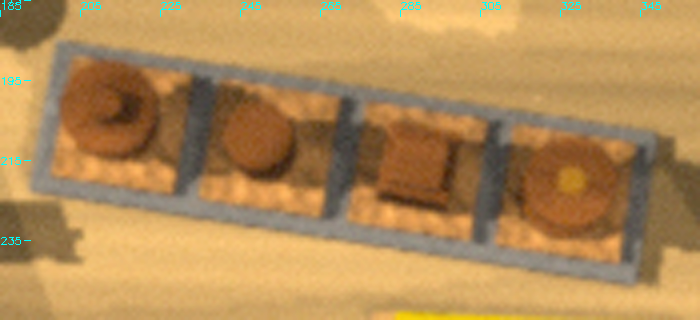

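View pics/zt.png

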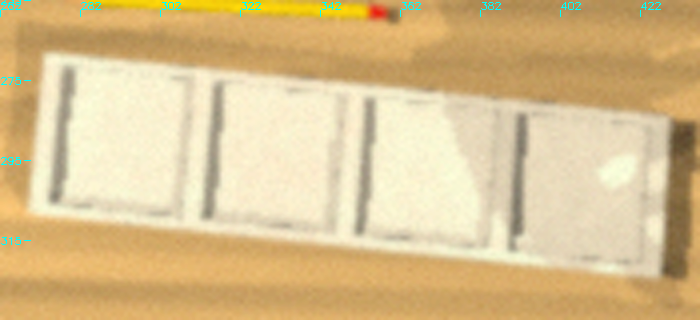

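View pics/zs.png

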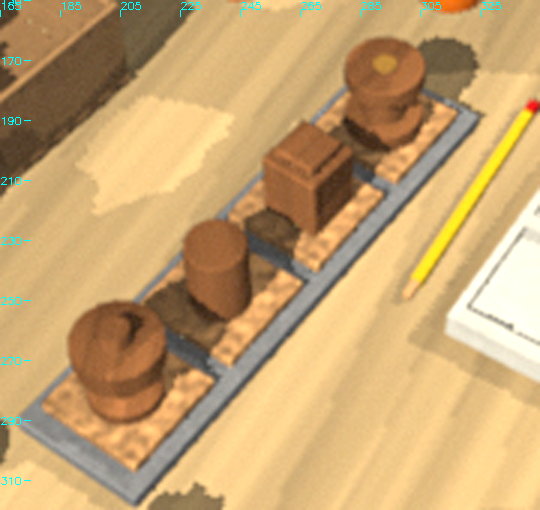

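View pics/zst.png

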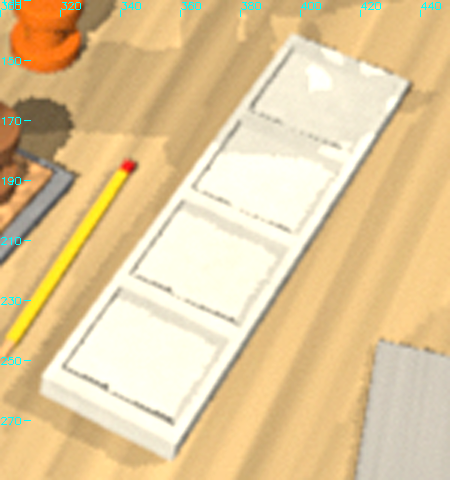

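```bash
cat > h.py <<'E'
import numpy as np, cv2, json
from scipy.optimize import least_squares
np.set_printoptions(precision=4,suppress=True)
def proj(c,P):
    P=np.atleast_2d(P); E=np.array(c["extrinsics"]); q=P@E[:3,:3].T+E[:3,3]
    return np.c_[c["cx"]+c["fx"]*q[:,0]/-q[:,2], c["cy"]+c["fy"]*-q[:,1]/-q[:,2]]
def rot(a): return np.array([[np.cos(a),-np.sin(a)],[np.sin(a),np.cos(a)]])
def rack(p,xy,z):
    xy=np.atleast_2d(xy); return np.c_[xy@rot(p[2]).T+p[:2], np.full(len(xy),z)]
def tri(obs,z):  # obs: list of (cam,pixel): xy at known z
    r=least_squares(lambda p:np.concatenate([(proj(c,[p[0],p[1],z])[0]-u) for c,u in obs]),[.6,0])
    return r.x,r.fun
def goto(x,y,z,yaw):
    from cell import sensors
    s=sensors.observe(); from scipy.spatial.transform import Rotation as Ro
    R=Ro.from_euler("xyz",s["tool_rot"]).as_matrix()
    d=R.T@(np.array([x,y,z])-s["tool_pos"])
    z0=R[:,2]; yw=np.arctan2(-z0[0],z0[1]); dy=(yaw-yw+np.pi)%(2*np.pi)-np.pi
    print("t",s["time"],"pos",s["tool_pos"],"yaw",round(np.degrees(yw),2),"open",round(s["opening"],4),"F",s["contact_force"]); print("shift",d,"twist",round(-np.degrees(dy),2))
E
python3 - <<'E'
from h import *
from cell import read_camera
C={n:read_camera(n) for n in("top","side")}
import pickle; pickle.dump(C,open("cams.pkl","wb"))
T,S=C["top"],C["side"]
o=lambda v,k,x0,y0:(np.array(v,float)+.5)/k-.5+[x0,y0]
w,h=.042,.165
cor=[[w,h],[w,-h],[-w,-h],[-w,h]]
bt=o([(58,43),(655,133),(634,283),(31,190)],4,185,175)
tt=o([(45,53),(671,118),(661,277),(28,212)],4,262,255)
# side: board near-left corner etc
bs=o([(15,420),(135,495),(478,118)],3,165,150); bsc=[[w,h],[-w,h],[-w,-h]]
ts=o([(42,380),(172,446),(411,80),(295,35)],3,300,130); tsc=[[w,h],[-w,h],[-w,-h],[w,-h]]
for nm,a,b,bc,z in(("board",bt,bs,bsc,.012),("tray",tt,ts,tsc,.018)):
    r=least_squares(lambda p:np.r_[(proj(T,rack(p,cor,z))-a).ravel(),(proj(S,rack(p,bc,z))-b).ravel()],[.6,0,0],loss="soft_l1")
    print(nm,r.x,np.degrees(r.x[2])); print((proj(T,rack(r.x,cor,z))-a).round(1).tolist(),(proj(S,rack(r.x,bc,z))-b).round(1).tolist())
    rt=least_squares(lambda p:(proj(T,rack(p,cor,z))-a).ravel(),[.6,0,0]).x;print("top only",rt)
    if nm=="board": B=r.x
K={"mushroom":((111,103),(124,322),.08),"barrel":((258,132),(216,243),.07),"spool":((571,180),(385,64),.072),"square":((418,157),(310,141),.074)}
for k,(a,b,z) in K.items():
    x,f=tri([(T,o(a,4,185,175)),(S,o(b,3,165,150))],z); print(k,x,f,"in board",rot(-B[2])@(x-B[:2]))
E
```

```text
board [ 0.641   0.0849 -0.1228] -7.035139184006491
[[-1.1, -0.5], [0.7, -0.2], [0.7, 0.7], [-1.2, 0.7]] [[-0.2, -1.0], [-0.2, 1.1], [0.1, -1.9]]
top only [ 0.6415  0.0845 -0.1239]
tray [ 0.4735 -0.0846 -0.0762] -4.363920700193478
[[-0.3, 0.1], [-0.5, 0.4], [-0.5, 1.2], [-0.4, 0.6]] [[-0.5, -2.2], [0.7, -1.2], [-0.3, 0.1], [-1.0, -0.9]]
top only [ 0.4748 -0.0856 -0.0736]
mushroom [0.6547 0.2002] [ 0.5868  1.3902 -1.1172 -0.2022] in board [-0.0006  0.1161]
barrel [0.6444 0.1275] [-0.0655  1.0276 -0.6938 -0.5608] in board [-0.0019  0.0427]
spool [ 0.6249 -0.0319] [-0.1126  0.6086 -0.423  -0.4389] in board [-0.0016 -0.1178]
square [0.6335 0.0445] [ 0.5952  0.9421 -0.9176  0.1024] in board [-0.0025 -0.041 ]
```

```bash
python3 - <<'E'
from h import *
import pickle
C=pickle.load(open("cams.pkl","rb"))
B=np.array([.641,.0849,-.1228]);
outs=[]
for da in(0,.08,-.08):
  for n,(x0,y0) in(("top",(270,195)),("side",(245,183))):
    k=9;c=C[n];im=c["frame"][y0:y0+45,x0:x0+45,::-1]
    im=cv2.convertScaleAbs(cv2.resize(im,None,fx=k,fy=k,interpolation=cv2.INTER_CUBIC),alpha=1.8,beta=10)[:, :400]
    raw=im.copy()
    if da==0: outs.append(raw)
    for hw,zs in((.019,(.02,.066)),(.014,(.074,))):
      for z in zs:
        p=np.array([.6335,.0445,B[2]+da]);u=proj(c,rack(p,np.array([[1,1],[1,-1],[-1,-1],[-1,1]])*hw,z))
        u=((u-[x0,y0]+.5)*k-.5).astype(int); cv2.polylines(im,[u.reshape(-1,1,2)],True,(0,255,0),1)
    outs.append(im)
# order: t raw,t0,s raw,s0,t+,s+,t-,s-
g=np.vstack([np.hstack([outs[i] for i in(0,1,4,6)]),np.hstack([outs[i] for i in(2,3,5,7)])])
cv2.imwrite("pics/sq.png",cv2.resize(g,(800,int(800*g.shape[0]/g.shape[1])),interpolation=cv2.INTER_AREA))
E
```

```text
(no output)
```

View pics/sq.png

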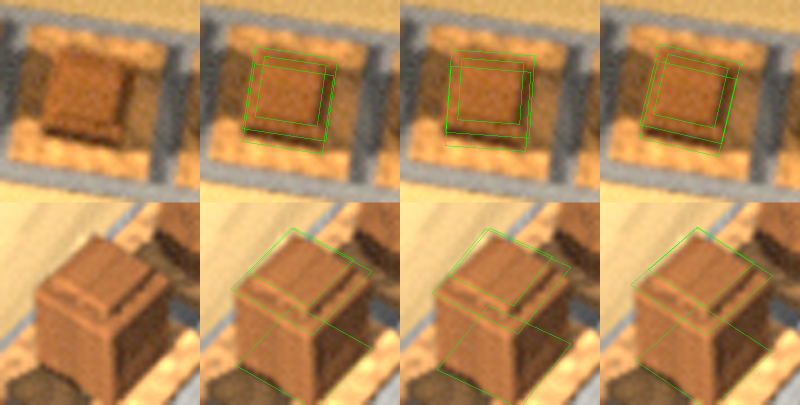

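```bash
python3 - <<'E'
from h import *
goto(.653,.200,.20,-np.pi/2-.1228)
E
```

```text
t 0.2 pos [ 0.2072 -0.4822  0.2513] yaw -156.75 open 0.0918 F [ 0.041  -0.3747 -0.6523]
shift [-0.6789  0.0518 -0.4508] twist -59.71
```

The square's sides run parallel to the board within a few degrees. In the raw top crop its lower edge goes from (45,135) to (120,143), a slope like the board's. Now I'll move over the mushroom.

Emit:
send_rows --motion '[[[-0.68, 0.05, -0.45, -60], [-0.68, 0.05, -0.45, -60], [-0.68, 0.05, -0.45, -60], [-0.68, 0.05, -0.45, -60], [-0.68, 0.05, -0.45, -60], [-0.68, 0.05, -0.45, -60], [-0.68, 0.05, -0.45, -60], [-0.68, 0.05, -0.45, -60]]]' --gripper 1.0 --grip_force 25

```text
time: 1.0
tool_pos: [0.4268, -0.1466, 0.2273]
tool_rot: [-1.571, 0.001, -1.684]
contact_force: [0.1, -1.0, -0.3]
opening: 0.0916
```

```bash
python3 - <<'E'
from h import *
goto(.653,.200,.20,-np.pi/2-.1228)
E
```

```text
t 1.0 pos [ 0.4268 -0.1466  0.2273] yaw -96.51 open 0.0916 F [ 0.1425 -0.9682 -0.3129]
shift [-0.37    0.0275  0.1854] twist 0.52
```

Emit:
send_rows --motion '[[[-0.37, 0.0275, 0.185, 0.5], [-0.37, 0.0275, 0.185, 0.5], [-0.37, 0.0275, 0.185, 0.5], [-0.37, 0.0275, 0.185, 0.5], [-0.37, 0.0275, 0.185, 0.5], [-0.37, 0.0275, 0.185, 0.5], [-0.37, 0.0275, 0.185, 0.5], [-0.37, 0.0275, 0.185, 0.5]]]'

```text
time: 1.8
tool_pos: [0.6443, 0.1882, 0.2007]
tool_rot: [-1.571, 0.0, -1.693]
contact_force: [1.0, -0.6, 0.9]
opening: 0.0918
```

```bash
python3 - <<'E'
from h import *
# mushroom: grasp at 42 above underside: z=.02+.042 ; TCP 6 above
goto(.6545,.200,.068,-np.pi/2-.1228)
from cell import read_camera
c=read_camera("side");cv2.imwrite("pics/s1.png",c["frame"][:,:,::-1])
E
```

```text
t 1.8 pos [0.6443 0.1882 0.2007] yaw -97.0 open 0.0918 F [ 1.0096 -0.6058  0.8864]
shift [-0.0129  0.1327  0.0087] twist 0.04
```

View pics/s1.png

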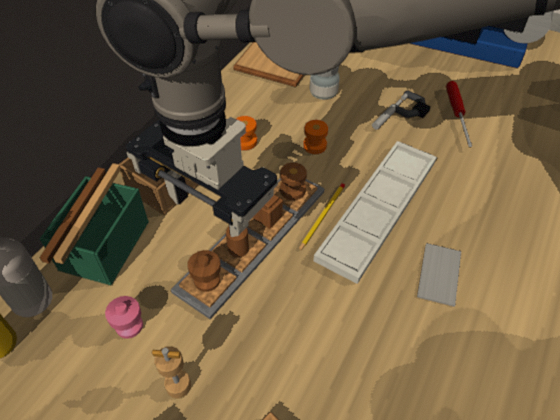

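The gripper body's long side lies across the board, and nothing is near the descent. The mushroom is at about (205,268) in the side view. I'll centre over it and go down.

Emit:
send_rows --motion '[[[-0.013, 0.0, 0.009, 0], [-0.013, 0.04, 0.009, 0], [-0.013, 0.08, 0.009, 0], [-0.013, 0.11, 0.009, 0], [-0.013, 0.133, 0.009, 0], [-0.013, 0.133, 0.009, 0], [-0.013, 0.133, 0.009, 0]]]'

```text
time: 2.55
tool_pos: [0.6572, 0.207, 0.0658]
tool_rot: [-1.571, 0.004, -1.689]
contact_force: [0.6, 0.6, 0.3]
opening: 0.0919
```

Emit:
send_rows --motion '[[[0, 0, 0, 0], [0, 0, 0, 0], [0, 0, 0, 0], [0, 0, 0, 0], [0, 0, 0, 0], [0, 0, 0, 0], [0, 0, 0, 0]]]' --gripper 0.0 --grip_force 25

```text
time: 3.25
tool_pos: [0.6572, 0.207, 0.066]
tool_rot: [-1.571, 0.004, -1.689]
contact_force: [-0.9, -0.5, 1.5]
opening: 0.049
```

```bash
python3 - <<'E'
from h import *
goto(.6545,.200,.068,-np.pi/2-.1228)
E
```

```text
t 3.25 pos [0.6572 0.207  0.066 ] yaw -96.8 open 0.049 F [-0.9434 -0.522   1.4852]
shift [ 0.0073 -0.0021 -0.0018] twist 0.24
```

The grip closed at 49 mm, but the tool had run 7 mm past the knob's axis because the previous call hadn't settled when this one began. I'll open, recentre and grip again.

Emit:
send_rows --motion '[[[0, 0, 0, 0], [0, 0, 0, 0], [0, 0, 0, 0], [0.003, -0.002, 0, 0], [0.006, -0.002, 0, 0], [0.006, -0.002, 0, 0], [0.006, -0.002, 0, 0], [0.006, -0.002, 0, 0]]]' --gripper 0.8

```text
time: 4.05
tool_pos: [0.6564, 0.2011, 0.0679]
tool_rot: [-1.571, 0.004, -1.689]
contact_force: [0.3, 0.0, -0.2]
opening: 0.0735
```

Emit:
send_rows --motion '[[[0, 0, 0, 0], [0, 0, 0, 0], [0, 0, 0, 0], [0, 0, 0, 0], [0, 0, 0, 0], [0, 0, 0, 0], [0, 0, 0, 0]]]' --gripper 0.0 --grip_force 25

```text
time: 4.75
tool_pos: [0.6564, 0.2011, 0.0679]
tool_rot: [-1.571, 0.004, -1.689]
contact_force: [0.6, -0.1, 0.0]
opening: 0.0493
```

```bash
python3 - <<'E'
from h import *
goto(.6545,.200,.15,-np.pi/2-.1228)
E
```

```text
t 4.75 pos [0.6564 0.2011 0.0679] yaw -96.8 open 0.0493 F [ 0.6438 -0.0548  0.0108]
shift [ 0.001  -0.0821 -0.0018] twist 0.24
```

Emit:
send_rows --motion '[[[0, -0.01, 0, 0], [0, -0.025, 0, 0], [0, -0.045, 0, 0], [0, -0.065, 0, 0], [0, -0.085, 0, 0], [0, -0.095, 0, 0], [0, -0.095, 0, 0], [0, -0.095, 0, 0]]]'

```text
time: 5.55
tool_pos: [0.6562, 0.2006, 0.1627]
tool_rot: [-1.571, 0.004, -1.69]
contact_force: [-0.1, 0.2, -0.7]
opening: 0.0492
```

```bash
python3 - <<'E'
from h import *
from cell import read_camera
TR=np.array([.4738,-.085,-.0755])
for y in(-.12,-.04,.04,.12): print(y,rack(TR,[0,y],0)[0][:2])
p=rack(TR,[0,-.12],0)[0]
c=read_camera("side");cv2.imwrite("pics/s2.png",c["frame"][:,:,::-1])
goto(p[0],p[1],.163,-np.pi/2-.0755)
E
```

```text
-0.12 [ 0.4647 -0.2047]
-0.04 [ 0.4708 -0.1249]
0.04 [ 0.4768 -0.0451]
0.12 [0.4829 0.0347]
t 5.6 pos [0.6559 0.2005 0.1619] yaw -96.8 open 0.0488 F [-0.2154  0.1238 -1.2129]
shift [ 0.425  -0.0023 -0.1418] twist -2.48
```

View pics/s2.png

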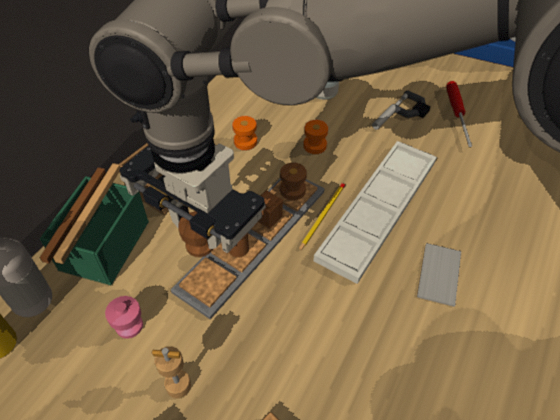

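The mushroom is lifted and hanging upright at about (195,235) in the side view. Its seat at (205,282) is empty. Now I'll carry it to the right-end pocket.

Emit:
send_rows --motion '[[[0.012, 0, -0.004, 0], [0.04, 0, -0.013, 0], [0.08, 0, -0.027, -0.5], [0.12, 0, -0.04, -1], [0.16, 0, -0.053, -1.5], [0.2, 0, -0.067, -2], [0.24, 0, -0.08, -2.5], [0.28, 0, -0.093, -2.5]]]'

```text
time: 6.4
tool_pos: [0.5289, -0.0677, 0.1601]
tool_rot: [-1.575, 0.004, -1.645]
contact_force: [0.5, 0.2, 0.2]
opening: 0.0491
```

```bash
python3 - <<'E'
from h import *
goto(.4647,-.2047,.163,-np.pi/2-.0755)
E
```

```text
t 6.4 pos [ 0.5289 -0.0677  0.1601] yaw -94.28 open 0.0491 F [0.5328 0.1527 0.181 ]
shift [ 0.1414 -0.0033 -0.0538] twist 0.05
```

Emit:
send_rows --motion '[[[0.035, 0, -0.014, 0], [0.07, 0, -0.027, 0], [0.105, 0, -0.04, 0], [0.13, 0, -0.05, 0], [0.141, 0, -0.054, 0], [0.141, 0, -0.054, 0], [0.141, 0, -0.054, 0], [0.141, 0, -0.054, 0]]]'

```text
time: 7.2
tool_pos: [0.4649, -0.203, 0.1595]
tool_rot: [-1.575, 0.005, -1.644]
contact_force: [-0.7, 0.1, -0.7]
opening: 0.0493
```

```bash
python3 - <<'E'
from h import *
goto(.4647,-.2047,.061,-np.pi/2-.0755)
E
```

```text
t 7.2 pos [ 0.4649 -0.203   0.1595] yaw -94.2 open 0.0493 F [-0.7442  0.1406 -0.6955]
shift [0.0021 0.0985 0.0003] twist 0.13
```

Emit:
send_rows --motion '[[[0.002, 0.02, 0, 0], [0.002, 0.045, 0, 0], [0.002, 0.07, 0, 0], [0.002, 0.085, 0, 0], [0.002, 0.093, 0, 0], [0.002, 0.097, 0, 0], [0.002, 0.098, 0, 0], [0.002, 0.098, 0, 0]]]'

```text
time: 8.0
tool_pos: [0.4649, -0.2046, 0.0621]
tool_rot: [-1.574, 0.004, -1.644]
contact_force: [-0.7, -0.3, -0.9]
opening: 0.0492
```

```bash
python3 - <<'E'
from h import *
from cell import read_camera
goto(.4647,-.2047,.061,-np.pi/2-.0755)
c=read_camera("side");cv2.imwrite("pics/s3.png",cv2.resize(c["frame"][80:290,250:530,::-1],None,fx=2.5,fy=2.5))
E
```

```text
t 8.0 pos [ 0.4649 -0.2046  0.0621] yaw -94.18 open 0.0492 F [-0.6841 -0.2603 -0.9492]
shift [ 0.0002  0.0011 -0.0002] twist 0.15
```

View pics/s3.png

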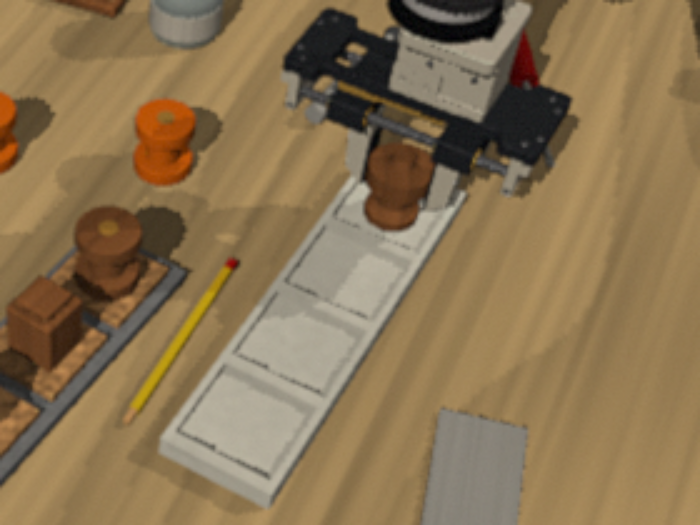

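The mushroom hangs upright over the middle of the last pocket, at about (397,190) in the crop. I'll lower it the last 2 mm, open and retreat.

Emit:
send_rows --motion '[[[0, 0.001, 0, 0], [0, 0.002, 0, 0], [0, 0.002, 0, 0], [0, 0.002, 0, 0]]]'

```text
time: 8.45
tool_pos: [0.4649, -0.2047, 0.0603]
tool_rot: [-1.573, 0.004, -1.644]
contact_force: [-0.6, 0.3, -0.7]
opening: 0.0489
```

Emit:
send_rows --motion '[[[0, 0, 0, 0], [0, 0, 0, 0], [0, 0, 0, 0], [0, 0, 0, 0], [0, -0.01, 0, 0], [0, -0.03, 0, 0], [0, -0.06, 0, 0], [0, -0.09, 0, 0]]]' --gripper 0.85

```text
time: 9.25
tool_pos: [0.4649, -0.205, 0.1518]
tool_rot: [-1.574, 0.004, -1.644]
contact_force: [0.6, -0.1, 0.4]
opening: 0.078
```

```bash
python3 - <<'E'
from h import *
goto(.6444,.1275,.165,-np.pi/2-.1228)
E
```

```text
t 9.25 pos [ 0.4649 -0.205   0.1518] yaw -94.19 open 0.078 F [ 0.5555 -0.1241  0.399 ]
shift [-0.3448 -0.0123  0.1547] twist 2.84
```

Emit:
send_rows --motion '[[[-0.345, -0.012, 0.155, 3], [-0.345, -0.012, 0.155, 3], [-0.345, -0.012, 0.155, 3], [-0.345, -0.012, 0.155, 3], [-0.345, -0.012, 0.155, 3], [-0.345, -0.012, 0.155, 3], [-0.345, -0.012, 0.155, 3], [-0.345, -0.012, 0.155, 3]]]'

```text
time: 10.05
tool_pos: [0.6457, 0.1315, 0.1657]
tool_rot: [-1.573, 0.005, -1.694]
contact_force: [-0.1, -1.4, -0.4]
opening: 0.078
```

Emit:
send_rows --motion '[[[0, 0, 0, 0], [0, 0, 0, 0]]]'

```text
time: 10.25
tool_pos: [0.6455, 0.1321, 0.1659]
tool_rot: [-1.573, 0.005, -1.692]
contact_force: [0.2, -0.8, -0.3]
opening: 0.0779
```

```bash
python3 - <<'E'
from h import *
# barrel grasp 32 above underside -> z=.052, TCP .058
goto(.6444,.1275,.058,-np.pi/2-.1228)
from cell import read_camera
c=read_camera("top");cv2.imwrite("pics/t4.png",c["frame"][:,:,::-1])
E
```

```text
t 10.25 pos [0.6455 0.1321 0.1659] yaw -96.95 open 0.0779 F [ 0.2283 -0.8166 -0.2576]
shift [ 0.0052  0.1079 -0.0003] twist 0.09
```

View pics/t4.png

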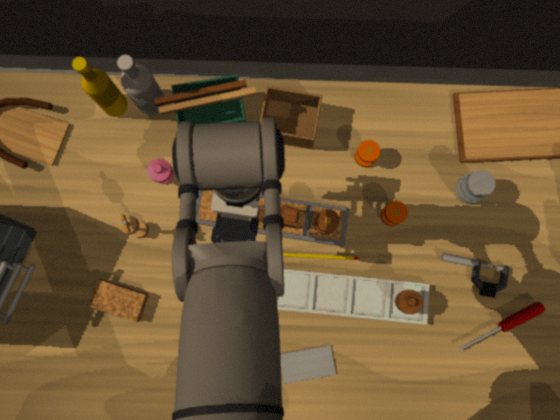

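The mushroom stands in the right-end pocket, about (409,301). Going down on the barrel.

Emit:
send_rows --motion '[[[0.005, 0.02, 0, 0], [0.005, 0.045, 0, 0], [0.005, 0.07, 0, 0], [0.005, 0.09, 0, 0], [0.005, 0.102, 0, 0], [0.005, 0.108, 0, 0], [0.005, 0.108, 0, 0], [0.005, 0.108, 0, 0]]]'

```text
time: 11.1
tool_pos: [0.645, 0.1262, 0.0589]
tool_rot: [-1.572, 0.005, -1.694]
contact_force: [-0.7, 0.2, -0.0]
opening: 0.0781
```

Emit:
send_rows --motion '[[[0, 0, 0, 0], [0, 0, 0, 0], [0, 0, 0, 0], [0, 0, 0, 0], [0, 0, 0, 0], [0, 0, 0, 0], [0, 0, 0, 0], [0, 0, 0, 0]]]' --gripper 0.0 --grip_force 25

```text
time: 11.9
tool_pos: [0.6449, 0.1263, 0.0589]
tool_rot: [-1.572, 0.005, -1.694]
contact_force: [-0.3, -0.1, 1.4]
opening: 0.0351
```

Emit:
send_rows --motion '[[[0, -0.01, 0, 0], [0, -0.025, 0, 0], [0, -0.045, 0, 0], [0, -0.065, 0, 0], [0, -0.085, 0, 0], [0, -0.1, 0, 0], [0, -0.1, 0, 0], [0, -0.1, 0, 0]]]'

```text
time: 12.7
tool_pos: [0.6451, 0.1258, 0.1596]
tool_rot: [-1.571, 0.005, -1.694]
contact_force: [0.1, -0.5, -0.6]
opening: 0.0352
```

```bash
python3 - <<'E'
from h import *
from cell import read_camera
c=read_camera("side");cv2.imwrite("pics/s5.png",c["frame"][:,:,::-1])
goto(.4708,-.1249,.158,-np.pi/2-.0755)
E
```

```text
t 12.75 pos [0.6446 0.1258 0.1587] yaw -97.05 open 0.0354 F [-0.2122 -0.4877 -0.4445]
shift [ 0.2701 -0.0003 -0.1417] twist -2.73
```

View pics/s5.png

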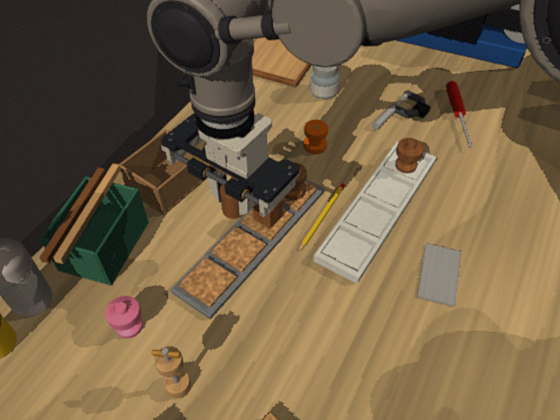

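The barrel is held and lifted, at about (230,200), and its seat at (240,250) is empty. Carrying it over the tray, it stays clear of the square and spool.

Emit:
send_rows --motion '[[[0.015, 0, -0.008, 0], [0.05, 0, -0.026, -0.5], [0.09, 0, -0.047, -1], [0.13, 0, -0.068, -1.5], [0.17, 0, -0.09, -2], [0.21, 0, -0.11, -2.7], [0.24, 0, -0.126, -2.7], [0.26, 0, -0.137, -2.7]]]'

```text
time: 13.55
tool_pos: [0.4748, -0.117, 0.1569]
tool_rot: [-1.574, 0.005, -1.648]
contact_force: [-0.1, 0.5, -1.6]
opening: 0.0356
```

Emit:
send_rows --motion '[[[0.009, 0, -0.005, 0], [0.009, 0, -0.005, 0], [0.009, 0, -0.005, 0]]]'

```text
time: 13.85
tool_pos: [0.4695, -0.1251, 0.1566]
tool_rot: [-1.574, 0.006, -1.649]
contact_force: [0.3, 0.3, -0.6]
opening: 0.0353
```

```bash
python3 - <<'E'
from h import *
goto(.4708,-.1249,.052,-np.pi/2-.0755)
E
```

```text
t 13.85 pos [ 0.4695 -0.1251  0.1566] yaw -94.45 open 0.0353 F [ 0.2651  0.3341 -0.61  ]
shift [0.0003 0.1046 0.0017] twist -0.13
```

Emit:
send_rows --motion '[[[0, 0.02, 0.001, 0], [0, 0.045, 0.001, 0], [0, 0.07, 0.001, 0], [0, 0.09, 0.001, 0], [0, 0.1, 0.001, 0], [0, 0.104, 0.001, 0], [0, 0.105, 0.001, 0], [0, 0.105, 0.001, 0]]]'

```text
time: 14.65
tool_pos: [0.4708, -0.1246, 0.0523]
tool_rot: [-1.573, 0.005, -1.648]
contact_force: [0.7, 0.1, -0.2]
opening: 0.0356
```

```bash
python3 - <<'E'
from h import *
goto(.4708,-.1249,.0512,-np.pi/2-.0755)
from cell import read_camera
c=read_camera("side");cv2.imwrite("pics/s6.png",cv2.resize(c["frame"][80:290,250:530,::-1],None,fx=2.5,fy=2.5))
E
```

```text
t 14.65 pos [ 0.4708 -0.1246  0.0523] yaw -94.43 open 0.0356 F [ 0.6634  0.1181 -0.2237]
shift [0.0003 0.0011 0.    ] twist -0.11
```

View pics/s6.png

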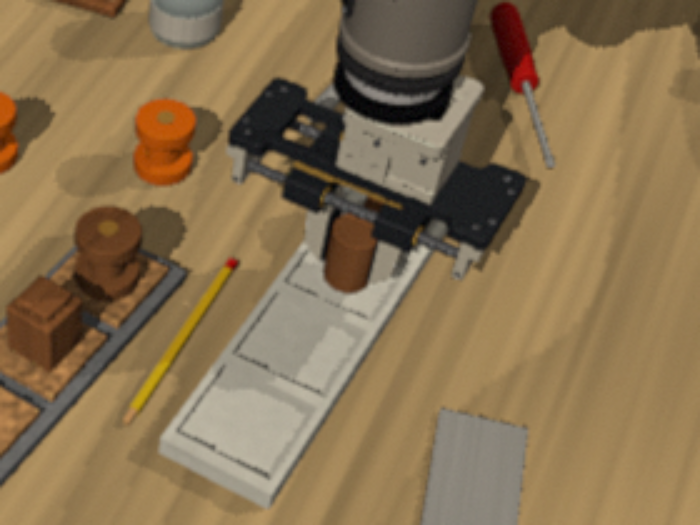

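The barrel hangs upright over its pocket, about (350,255) in the crop. Setting it down.

Emit:
send_rows --motion '[[[0, 0.0015, 0, 0], [0, 0.0015, 0, 0], [0, 0.0015, 0, 0]]]'

```text
time: 15.0
tool_pos: [0.4709, -0.1247, 0.0512]
tool_rot: [-1.572, 0.005, -1.649]
contact_force: [-0.1, 0.4, 0.6]
opening: 0.0353
```

Emit:
send_rows --motion '[[[0, 0, 0, 0], [0, 0, 0, 0], [0, 0, 0, 0], [0, 0, 0, 0], [0, -0.01, 0, 0], [0, -0.03, 0, 0], [0, -0.065, 0, 0], [0, -0.105, 0, 0]]]' --gripper 0.85

```text
time: 15.8
tool_pos: [0.4703, -0.125, 0.1573]
tool_rot: [-1.574, 0.006, -1.648]
contact_force: [0.7, -0.9, 0.3]
opening: 0.0779
```

```bash
python3 - <<'E'
from h import *
goto(.6335,.0445,.160,-np.pi/2-.1228)
E
```

```text
t 15.8 pos [ 0.4703 -0.125   0.1573] yaw -94.45 open 0.0779 F [ 0.7172 -0.9146  0.2733]
shift [-0.1816 -0.0023  0.1495] twist 2.59
```

Emit:
send_rows --motion '[[[-0.182, -0.002, 0.15, 2.5], [-0.182, -0.002, 0.15, 2.5], [-0.182, -0.002, 0.15, 2.5], [-0.182, -0.002, 0.15, 2.5], [-0.182, -0.002, 0.15, 2.5], [-0.182, -0.002, 0.15, 2.5], [-0.182, -0.002, 0.15, 2.5], [-0.182, -0.002, 0.15, 2.5]]]'

```text
time: 16.6
tool_pos: [0.6332, 0.044, 0.16]
tool_rot: [-1.575, 0.005, -1.693]
contact_force: [0.2, -0.7, -0.7]
opening: 0.0779
```

```bash
python3 - <<'E'
from h import *
# square grasp 30 above underside -> .050, TCP .056
goto(.6335,.0445,.056,-np.pi/2-.1228)
from cell import read_camera
c=read_camera("side");cv2.imwrite("pics/s7.png",c["frame"][:,:,::-1])
E
```

```text
t 16.6 pos [0.6332 0.044  0.16  ] yaw -96.99 open 0.0779 F [ 0.2267 -0.7477 -0.6635]
shift [-0.      0.104   0.0007] twist 0.05
```

View pics/s7.png

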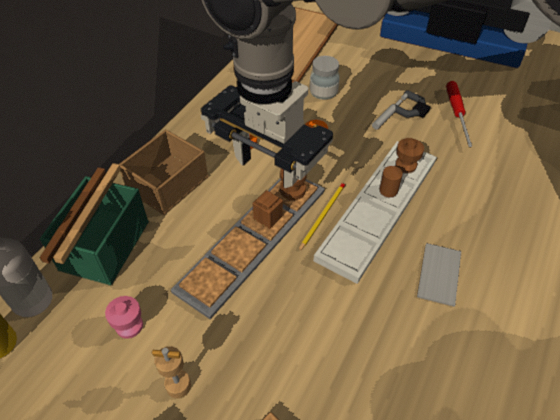

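The mushroom (408,153) and barrel (391,181) stand upright in the tray, and the gripper is over the square (268,208). Going down to grasp it.

Emit:
send_rows --motion '[[[0, 0.02, 0, 0], [0, 0.045, 0, 0], [0, 0.07, 0, 0], [0, 0.09, 0, 0], [0, 0.1, 0, 0], [0, 0.104, 0, 0], [0, 0.104, 0, 0], [0, 0.104, 0, 0]]]'

```text
time: 17.45
tool_pos: [0.6335, 0.0441, 0.0573]
tool_rot: [-1.573, 0.005, -1.694]
contact_force: [0.8, -0.4, -0.2]
opening: 0.0781
```

Emit:
send_rows --motion '[[[0, 0, 0, 0], [0, 0, 0, 0], [0, 0, 0, 0], [0, 0, 0, 0], [0, 0, 0, 0], [0, 0, 0, 0], [0, 0, 0, 0], [0, 0, 0, 0]]]' --gripper 0.0 --grip_force 25

```text
time: 18.25
tool_pos: [0.6335, 0.0441, 0.0573]
tool_rot: [-1.573, 0.005, -1.694]
contact_force: [-0.2, -0.4, 0.4]
opening: 0.0379
```

Emit:
send_rows --motion '[[[0, -0.01, 0, 0], [0, -0.025, 0, 0], [0, -0.045, 0, 0], [0, -0.065, 0, 0], [0, -0.085, 0, 0], [0, -0.1, 0, 0], [0, -0.1, 0, 0], [0, -0.1, 0, 0]]]'

```text
time: 19.05
tool_pos: [0.6337, 0.0435, 0.158]
tool_rot: [-1.572, 0.005, -1.694]
contact_force: [-0.9, 0.2, -1.5]
opening: 0.0379
```

```bash
python3 - <<'E'
from h import *
from cell import read_camera
c=read_camera("side");cv2.imwrite("pics/s8.png",c["frame"][:,:,::-1])
goto(.4768,-.0451,.158,-np.pi/2-.0755)
E
```

```text
t 19.1 pos [0.6333 0.0435 0.1571] yaw -97.04 open 0.0382 F [ 0.1627 -0.2547 -0.4664]
shift [ 0.1071 -0.0011 -0.1445] twist -2.71
```

View pics/s8.png

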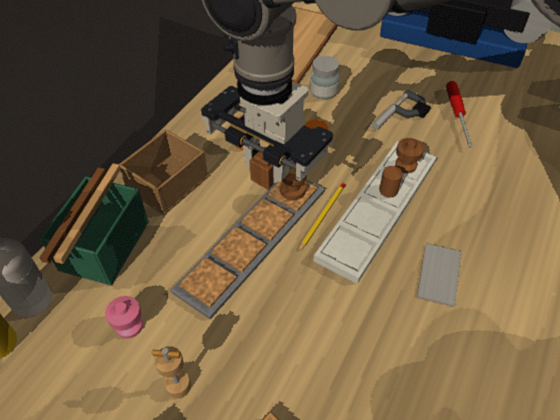

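The square is held at about (262,168), with the opening at 38 mm. Carrying it to its pocket.

Emit:
send_rows --motion '[[[0.01, 0, -0.014, 0], [0.03, 0, -0.04, -0.7], [0.054, 0, -0.073, -1.4], [0.078, 0, -0.105, -2], [0.095, 0, -0.13, -2.7], [0.107, 0, -0.1445, -2.7], [0.107, 0, -0.1445, -2.7], [0.107, 0, -0.1445, -2.7]]]'

```text
time: 19.9
tool_pos: [0.477, -0.045, 0.1567]
tool_rot: [-1.574, 0.006, -1.647]
contact_force: [0.7, -1.1, -0.3]
opening: 0.0382
```

Emit:
send_rows --motion '[[[0, 0, 0, 0], [0, 0, 0, 0]]]'

```text
time: 20.1
tool_pos: [0.4777, -0.0446, 0.1564]
tool_rot: [-1.574, 0.006, -1.647]
contact_force: [0.3, 1.1, -1.5]
opening: 0.0384
```

```bash
python3 - <<'E'
from h import *
goto(.4768,-.0451,.0505,-np.pi/2-.0755)
E
```

```text
t 20.1 pos [ 0.4777 -0.0446  0.1564] yaw -94.35 open 0.0384 F [ 0.2599  1.1102 -1.495 ]
shift [ 0.0012  0.1059 -0.0005] twist -0.02
```

Emit:
send_rows --motion '[[[0.001, 0.02, 0, 0], [0.001, 0.045, 0, 0], [0.001, 0.07, 0, 0], [0.001, 0.09, 0, 0], [0.001, 0.1, 0, 0], [0.001, 0.105, 0, 0], [0.001, 0.106, 0, 0], [0.001, 0.106, 0, 0]]]'

```text
time: 20.9
tool_pos: [0.4779, -0.045, 0.051]
tool_rot: [-1.573, 0.005, -1.647]
contact_force: [-0.1, 0.1, -0.8]
opening: 0.0382
```

```bash
python3 - <<'E'
from h import *
goto(.4768,-.0451,.0495,-np.pi/2-.0755)
E
```

```text
t 20.9 pos [ 0.4779 -0.045   0.051 ] yaw -94.34 open 0.0382 F [-0.1302  0.137  -0.7842]
shift [ 0.0002  0.0015 -0.0011] twist -0.01
```

Emit:
send_rows --motion '[[[0, 0.0015, -0.001, 0], [0, 0.0015, -0.001, 0], [0, 0.0015, -0.001, 0]]]'

```text
time: 21.2
tool_pos: [0.4771, -0.045, 0.0499]
tool_rot: [-1.572, 0.005, -1.647]
contact_force: [-0.7, 0.1, -0.7]
opening: 0.0377
```

Emit:
send_rows --motion '[[[0, 0, 0, 0], [0, 0, 0, 0], [0, 0, 0, 0], [0, 0, 0, 0], [0, -0.01, 0, 0], [0, -0.03, 0, 0], [0, -0.065, 0, 0], [0, -0.105, 0, 0]]]' --gripper 0.85

```text
time: 22.0
tool_pos: [0.4764, -0.0454, 0.1559]
tool_rot: [-1.574, 0.006, -1.647]
contact_force: [0.5, 0.4, -0.8]
opening: 0.0782
```

```bash
python3 - <<'E'
from h import *
goto(.6249,-.0319,.170,-np.pi/2-.1228)
E
```

```text
t 22.0 pos [ 0.4764 -0.0454  0.1559] yaw -94.34 open 0.0782 F [ 0.5123  0.4143 -0.7673]
shift [-0.0248 -0.0144  0.147 ] twist 2.69
```

Emit:
send_rows --motion '[[[-0.025, -0.014, 0.147, 2.7], [-0.025, -0.014, 0.147, 2.7], [-0.025, -0.014, 0.147, 2.7], [-0.025, -0.014, 0.147, 2.7], [-0.025, -0.014, 0.147, 2.7], [-0.025, -0.014, 0.147, 2.7], [-0.025, -0.014, 0.147, 2.7]]]'

```text
time: 22.7
tool_pos: [0.6237, -0.0318, 0.17]
tool_rot: [-1.575, 0.006, -1.694]
contact_force: [0.1, 0.1, 0.8]
opening: 0.0779
```

```bash
python3 - <<'E'
from h import *
# spool grasp 44 above underside -> .064, TCP .070
goto(.6249,-.0319,.070,-np.pi/2-.1228)
from cell import read_camera
c=read_camera("side");cv2.imwrite("pics/s9.png",c["frame"][:,:,::-1])
E
```

```text
t 22.7 pos [ 0.6237 -0.0318  0.17  ] yaw -97.06 open 0.0779 F [0.0756 0.0576 0.8371]
shift [0.0005 0.1    0.0016] twist -0.03
```

View pics/s9.png

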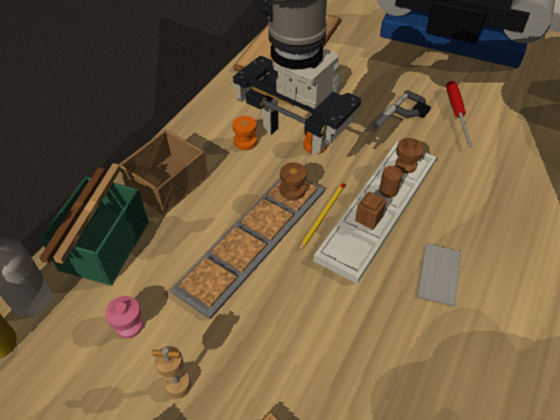

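Three knobs stand in the tray: square (371,209), barrel (391,181) and mushroom (408,153). Only the spool (293,181) is left, and the gripper is above it.

Emit:
send_rows --motion '[[[0, 0.02, 0.001, 0], [0, 0.045, 0.001, 0], [0, 0.07, 0.001, 0], [0, 0.09, 0.001, 0], [0, 0.1, 0.001, 0], [0, 0.1, 0.001, 0], [0, 0.1, 0.001, 0], [0, 0.1, 0.001, 0]]]'

```text
time: 23.55
tool_pos: [0.6253, -0.0315, 0.0716]
tool_rot: [-1.572, 0.005, -1.694]
contact_force: [-0.0, -0.5, 0.3]
opening: 0.0783
```

Emit:
send_rows --motion '[[[0, 0, 0, 0], [0, 0, 0, 0], [0, 0, 0, 0], [0, 0, 0, 0], [0, 0, 0, 0], [0, 0, 0, 0], [0, 0, 0, 0], [0, 0, 0, 0]]]' --gripper 0.0 --grip_force 25

```text
time: 24.35
tool_pos: [0.6253, -0.0314, 0.0716]
tool_rot: [-1.572, 0.005, -1.694]
contact_force: [-1.9, 1.0, 1.6]
opening: 0.0471
```

Emit:
send_rows --motion '[[[0, -0.01, 0, 0], [0, -0.025, 0, 0], [0, -0.045, 0, 0], [0, -0.065, 0, 0], [0, -0.085, 0, 0], [0, -0.09, 0, 0], [0, -0.09, 0, 0], [0, -0.09, 0, 0]]]'

```text
time: 25.15
tool_pos: [0.6249, -0.0319, 0.1608]
tool_rot: [-1.573, 0.006, -1.694]
contact_force: [-0.1, -0.0, -0.6]
opening: 0.0478
```

```bash
python3 - <<'E'
from h import *
from cell import read_camera
c=read_camera("side");cv2.imwrite("pics/s10.png",c["frame"][:,:,::-1])
goto(.4829,.0347,.16,-np.pi/2-.0755)
E
```

```text
t 25.2 pos [ 0.6247 -0.0319  0.1605] yaw -97.07 open 0.047 F [-0.0487 -0.0534 -1.2558]
shift [-0.0486  0.0012 -0.1489] twist -2.74
```

View pics/s10.png

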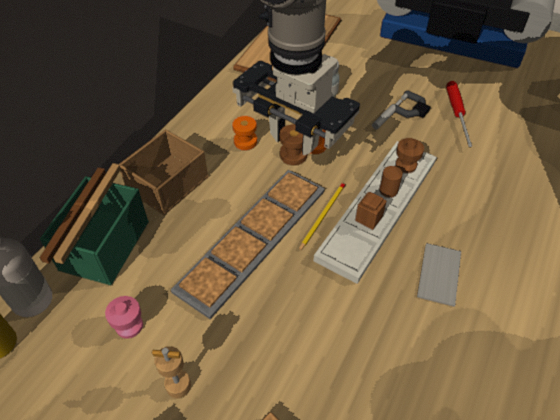

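The spool is lifted at about (293,143) and all the seats are empty. Carrying it to the left-end pocket.

Emit:
send_rows --motion '[[[-0.004, 0, -0.013, 0], [-0.013, 0, -0.04, -0.7], [-0.024, 0, -0.073, -1.4], [-0.035, 0, -0.108, -2], [-0.044, 0, -0.135, -2.7], [-0.0485, 0, -0.149, -2.7], [-0.0485, 0, -0.149, -2.7], [-0.0485, 0, -0.149, -2.7]]]'

```text
time: 26.0
tool_pos: [0.4833, 0.0344, 0.161]
tool_rot: [-1.574, 0.006, -1.647]
contact_force: [0.1, -1.2, -0.7]
opening: 0.0473
```

Emit:
send_rows --motion '[[[0, 0, 0, 0], [0, 0, 0, 0]]]'

```text
time: 26.2
tool_pos: [0.4841, 0.034, 0.1607]
tool_rot: [-1.574, 0.005, -1.647]
contact_force: [-0.4, 0.2, -1.5]
opening: 0.0473
```

```bash
python3 - <<'E'
from h import *
goto(.4829,.0347,.065,-np.pi/2-.0755)
E
```

```text
t 26.2 pos [0.4841 0.034  0.1607] yaw -94.39 open 0.0473 F [-0.4444  0.1594 -1.5265]
shift [-0.0001  0.0957 -0.001 ] twist -0.06
```

Emit:
send_rows --motion '[[[0, 0.02, -0.001, 0], [0, 0.045, -0.001, 0], [0, 0.07, -0.001, 0], [0, 0.085, -0.001, 0], [0, 0.093, -0.001, 0], [0, 0.096, -0.001, 0], [0, 0.096, -0.001, 0], [0, 0.096, -0.001, 0]]]'

```text
time: 27.0
tool_pos: [0.4835, 0.0346, 0.0653]
tool_rot: [-1.572, 0.005, -1.647]
contact_force: [0.2, -0.1, -0.7]
opening: 0.0472
```

```bash
python3 - <<'E'
from h import *
goto(.4829,.0347,.0638,-np.pi/2-.0755)
E
```

```text
t 27.0 pos [0.4835 0.0346 0.0653] yaw -94.39 open 0.0472 F [ 0.2077 -0.1079 -0.7213]
shift [-0.0001  0.0015 -0.0006] twist -0.07
```

Emit:
send_rows --motion '[[[0, 0.0015, 0, 0], [0, 0.0015, 0, 0], [0, 0.0015, 0, 0]]]'

```text
time: 27.3
tool_pos: [0.4837, 0.0345, 0.0642]
tool_rot: [-1.572, 0.005, -1.647]
contact_force: [0.0, 0.7, 0.4]
opening: 0.0474
```

Emit:
send_rows --motion '[[[0, 0, 0, 0], [0, 0, 0, 0], [0, 0, 0, 0], [0, 0, 0, 0], [0, -0.01, 0, 0], [0, -0.03, 0, 0], [0, -0.065, 0, 0], [0, -0.105, 0, 0]]]' --gripper 0.85

```text
time: 28.1
tool_pos: [0.483, 0.034, 0.1702]
tool_rot: [-1.574, 0.005, -1.648]
contact_force: [0.8, -0.1, -0.5]
opening: 0.0776
```

```bash
python3 - <<'E'
from h import *
goto(.52,.25,.22,-np.pi/2-.0755)
E
```

```text
t 28.1 pos [0.483  0.034  0.1702] yaw -94.39 open 0.0776 F [ 0.7818 -0.071  -0.4914]
shift [-0.2185 -0.0486  0.0202] twist -0.07
```

Next I'll move the arm aside so the tray is in view.

Emit:
send_rows --motion '[[[-0.22, -0.05, 0, 0], [-0.22, -0.05, 0, 0], [-0.22, -0.05, 0, 0], [-0.22, -0.05, 0, 0], [-0.22, -0.05, 0, 0], [-0.22, -0.05, 0, 0], [-0.22, -0.05, 0, 0], [-0.22, -0.05, 0, 0]]]'

```text
time: 28.9
tool_pos: [0.4997, 0.2519, 0.2213]
tool_rot: [-1.574, 0.005, -1.648]
contact_force: [-0.3, -0.9, 0.5]
opening: 0.0782
```

```bash
python3 - <<'E'
from h import *
from cell import read_camera
T=read_camera("top");S=read_camera("side")
TR=np.array([.4738,-.085,-.0755])
import cv2
K=[("spool",.12,.024,.052),("square",.04,.014,.054),("barrel",-.04,.018,.05),("mushroom",-.12,.008,.06)]
outs=[]
for c,(x0,y0,w,h) in((T,(262,250,175,90)),(S,(300,125,150,160))):
    k=4 if c is T else 3
    im=cv2.convertScaleAbs(cv2.resize(c["frame"][y0:y0+h,x0:x0+w,::-1],None,fx=k,fy=k,interpolation=cv2.INTER_CUBIC),alpha=1.4)
    for n,y,r,z in K:
        ct=rack(TR,[0,y],.012+z)[0]; a=np.linspace(0,6.28,40); P=ct+np.c_[r*np.cos(a),r*np.sin(a),0*a]
        u=((proj(c,P)-[x0,y0]+.5)*k-.5).astype(int); cv2.polylines(im,[u.reshape(-1,1,2)],True,(0,255,0),1)
    cv2.imwrite("pics/f%s.png"%("t" if c is T else "s"),im)
E
```

```text
(no output)
```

View pics/ft.png

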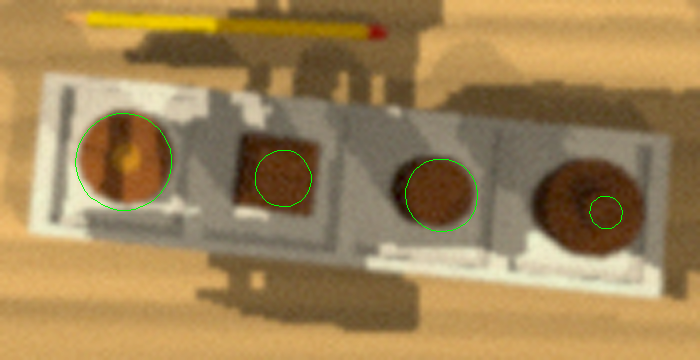

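View pics/fs.png

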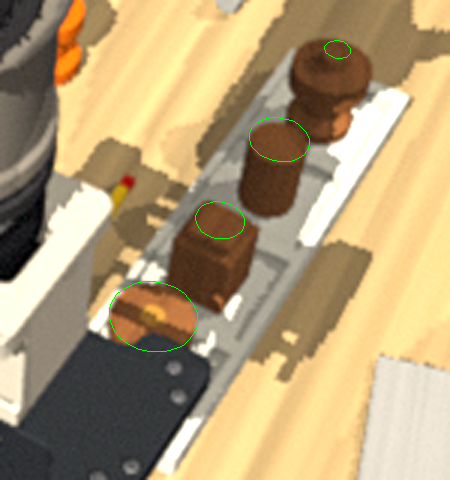

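In the top crop the spool, square and barrel sit within about 2–5 mm of the pocket middles. The mushroom's head at (589,206) looks a few mm off, so I'll measure it more closely.

```bash
python3 - <<'E'
from h import *
from cell import read_camera
T=read_camera("top");S=read_camera("side")
TR=np.array([.4738,-.085,-.0755])
ims=[]
for c,(x0,y0,w,h) in((T,(385,275,50,50)),(S,(385,130,50,50))):
    k=8
    raw=cv2.convertScaleAbs(cv2.resize(c["frame"][y0:y0+h,x0:x0+w,::-1],None,fx=k,fy=k,interpolation=cv2.INTER_CUBIC),alpha=2.2)
    for dy in(None,0,.006):
        im=raw.copy()
        if dy is not None:
          for r,z in((.025,.034),(.025,.05),(.009,.06),(.021,0)):
            ct=rack(TR,[0,-.12+dy],.012+z)[0]; a=np.linspace(0,6.28,40); P=ct+np.c_[r*np.cos(a),r*np.sin(a),0*a]
            u=((proj(c,P)-[x0,y0]+.5)*k-.5).astype(int); cv2.polylines(im,[u.reshape(-1,1,2)],True,(0,255,0),1)
        ims.append(im)
g=np.vstack([np.hstack(ims[:3]),np.hstack(ims[3:])])
cv2.imwrite("pics/mu.png",cv2.resize(g,(800,533),interpolation=cv2.INTER_AREA))
E
```

```text
(no output)
```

View pics/mu.png

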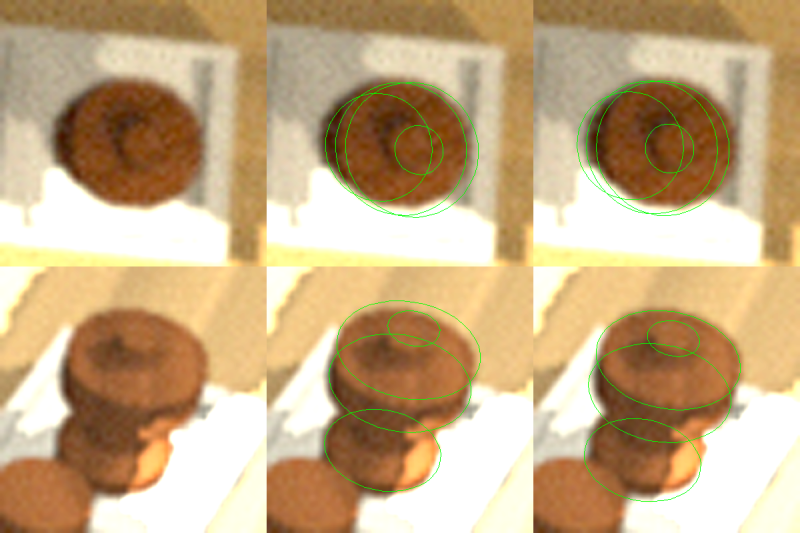

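The mushroom is upright and only about 2–4 mm off its pocket's middle, between the 0 and 6 mm overlays. The tolerance is 15 mm. The gripper is open and clear of everything, so I'm handing in.

```bash
python3 - <<'E'
from cell import sensors, hand_in
s=sensors.observe(); print(s["time"],abs(s["qvel"]).max(),s["contact_force"])
print(hand_in())
E
```

```text
29.1 0.004762430285344831 [ 0.10806887 -0.58792222 -0.69509388]
the job is handed in; nothing more can be done
None
```

I moved all four knobs from the board into the tray in reverse order and handed the job in at about 29 s. From left to right, the tray now holds the spool, square, barrel and mushroom.

- **Position:** The last top picture shows one knob in each pocket, about 2–5 mm from the middle against the 15 mm limit. These readings are good only to a few mm, because the calibration alone is good to about 2 mm.
- **Upright:** The square, barrel and mushroom look upright in the last side picture. The gripper partly hid the spool there, so it was confirmed only from above.
- **Arm:** The gripper was open and clear of everything, and the arm was still with no real contact force.
- **Gone wrong and mended:** The first grip on the mushroom was 7 mm off its axis. I opened, recentred and gripped again before lifting.
- **Disagreement:** The two views did not agree exactly on the mushroom. The 0 mm and 6 mm overlays both missed slightly, so its offset along the row is probably 2–4 mm.

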